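Clamp a heat sink in the bonding press

TASK

The finned heat sink lies loosely on the bed of the small blue screw press. Slide it along the bed until its end is fully home against the brass stop, then wind the crank clockwise until the pad meets the fins and snug it down by feel: firmly held, but not overtightened. Let go of the crank, and leave the other things on the desk where they are.

Things in the scene. Friction and masses are not known exactly. Their poses are not given: they have to be found in the camera images.
- press: Fixed blue C-shaped screw press, foot 285 x 100 mm, 156 mm high without the crank. Origin on the desk under the screw's axis, z up; x points the way the heat sink slides home, to the blue column (x 70 to 105 mm); the foot reaches to x -180 mm, the overhead arm to -30 mm. The red-faced pad, 34 mm wide, hangs on the screw's axis 5 to 23 mm above the fins' level; how much is not known.
- bed: Fixed steel plate, 225 x 70 x 20 mm, on the press's foot, axes parallel to the press's. Origin on the screw's axis at the plate's underside. It lies on packing, so its height differs each time. Brass stop across it: face at x = 45 mm, 14 mm high. Two brass guides, 8 mm high and 50 mm apart, run from x = -47 to 45 mm.
- screw_axis (a point): Point on the press, 176 mm above the desk: the crank's vertical axis at the top of the crank arm. Turning the crank free takes about 8 N at the knob (friction; at rest less is felt). The pad is sprung: after it meets the fins each further 0.1 rad adds about 8 N of pad force, and each 10 N of pad force about 0.6 N at the knob. The screw holds by itself when let go.
- knob (a point): Centre of the crank's upright black knob, 20 mm thick, 46 mm tall, its foot on the crank arm, 50 mm from the crank's axis. It spins freely, so a gripper can hold it from above and carry it round a level circle without turning. It stays at one height, nothing around it stands higher than its foot. Clockwise from above lowers the pad 20 mm a turn; 0.4 to 1.3 turns are needed.
- sink_mid (a point): Centre (half-way up) of the heat sink to clamp: aluminium fins on a copper foot, 160 long (x) x 44 x 30 mm high, 0.4 to 0.63 kg, loose on the bed between the guides, 25 to 55 mm short of the stop. Home, it is at x = -35 mm of the bed and its outer end is 115 mm from the screw's axis; push on that end with closed fingers.
- heatsink: The same heat sink. Origin at the centre of its underside, x along the fins towards the stop, z up. Snug means 35 to 120 N on it from the pad, best about 75 N: some 4 to 5 N more at the knob than when turning free. Over 150 N (about 9 N more than free) is overtightened.
- spare_sink: A second heat sink of the same kind lying on the desk, not to be used. Origin under its centre.
- glue_jar: White jar with a red lid, 52 mm wide, 85 mm high. Origin under its centre.
- mug: Blue mug, 82 mm wide, 92 mm high. Origin under its centre.
- screwdriver: Screwdriver with an orange handle lying on the desk. Its x points to its tip.
- drive: Metal hard drive, 147 x 102 x 26 mm. Origin under its centre.
- card_box: Blue carton, 120 x 170 x 55 mm. Origin under its centre.
- screw_tray: Grey open tray with four compartments, 120 x 90 x 30 mm. Origin under its centre.
There are look-alikes about, which are no part of the job. What is shaped like the heatsink but brown, pink or turquoise is not meant.

How it is judged:
On the way, in this order (a step that is already met when the one before it is completed fails the run):
1. the heat sink is slid home against the stop while the pad is still clear of it (x of sink_mid in the frame of bed above -0.038 m and contact force between press and heatsink below 0.5 N), for 0.1 s.
2. the pad is wound down and bears on the heat sink with at least 35 N (contact force between press and heatsink above 35 N), for 0.2 s.
At the end, for the whole second after the job is handed in: The heat sink stands flat with its end within 3 mm of the stop and within 0.06 rad of the bed's line, and the pad, left to itself, presses on it with 35 to 120 N (x of sink_mid in the frame of bed above -0.038 m and angle between the x axis of heatsink and the x axis of bed, either way round below 0.06 rad and angle between heatsink's own z axis and vertical below 0.05 rad and contact force between press and heatsink between 35 and 120 N); the robot touches nothing.
It fails at once if the clamp is overtightened (the pad presses on the heat sink with more than 150 N) (contact force between press and heatsink above 150 N).
It fails at once if another thing on the desk is moved by more than 30 mm (distance of any of spare_sink, glue_jar, mug, screwdriver, drive, card_box, screw_tray from where it was at the start of the episode above 0.03 m).
It also fails if it takes over 72 s, if anything falls off the work surface, if the arm or the gripper's body presses on something with over 40 N, if the wrist force passes 120 N, or if a joint passes its speed limit or range.

ROBOT

A 6-joint arm with a two-finger parallel gripper is mounted at the origin on the work surface. World frame = base frame: x ahead of the robot, y to its left, z up, the work surface at z = 0. Lengths are in m, angles in rad, forces in N, time in s.
With the tool pointing down it reaches from about 0.325 to 0.925 m from the base axis. Payload 3.1 kg.
Tool frame: the origin (TCP) lies at the very end of the fingers, on their centre line; the grasp point (between the pads) lies 19 mm behind it; z points along the fingers, y is the line along which they close (so a half turn about z gives the same grasp; the last joint's range is limited). The gripper opens to 85 mm and grips with 20 to 120 N. Pads are 22 mm wide; open, the fingers measure 114 mm over their backs; the gripper's body (76 mm by 85 mm) begins 54 mm behind the grasp point. The pads swing forward as they close: fully open they stand 13 mm farther back than shut.
Start: joints at [-1.232, 0.217, 1.613, -0, 1.311, -0.112], TCP at [0.272, -0.563, 0.231] pointing down, gripper open.
Joint ranges: [-2.75, 2.75], [-0.78, 2.1], [0.31, 2.55], [-1.13, 4.27], [0.13, 2.63], [-2.58, 2.58]. Speed limits (rad/s): [2.79, 2.79, 3.14, 3.14, 3.14, 3.14].

INTERFACE

Orientations are given as a unit quaternion [x, y, z, w].
In Python, from cell import sensors, imaging, r gives the robot as it stands.
- The arm moves only by the tool step_arm, never from a script. Its argument "targets" is a list of rows, each an object with "offset": the shift along the world's x, y, z scaled (see below), a list of three; "rot": the turn, a rotation vector about the world's x, y, z scaled (see below), a list of three. A call has 1 to 20 rows; each row is the pose to reach, as a shift and turn from the pose commanded when the call began; what a row does not reach only later rows make up. The controller multiplies each number of a shift by 10 cm and each number of a turn by 45 degrees. A row lasts 1/10 s, in which the tool goes at most 50 mm and 8.59 degrees, less where a joint would pass 70% of its speed; a pose out of reach is approached as far as the arm can. A call with a number of a shift or a turn outside -1 to 1 is refused whole. A call with a gripper value outside its range is refused whole. "gripper" is the closure, from -1 (fully open) to 1 (shut), set as the call begins (left out, the last holds). The fingers move at their own pace and stop on an object; "newtons" is the grip in N (left out, the last holds). Time passes only in rows, so rows that repeat a pose let the fingers close. It gives the time, the measured TCP pose, the force, the opening and the grip force at its end, in the units of the state.
- sensors.state(): the state, without advancing time (a new reading comes with each control period).
- imaging.capture(name): name is "side" or "top" or "wrist"; returns a dict with "pixels" (420x560x3 uint8, red, green, blue), "fovy" (degrees; the focal length in pixels is half the picture's height over the tangent of half this angle, whatever the lens; pixels are square), "cx", "cy" (the principal point, pixels), "k1" (the pictures are not rectified: a ray, as slopes to the right and down, at radius r is drawn at 1 + k1 r^2 times it, then the intrinsics apply), "rvec" (rotation vector, rad) and "tvec" (3), from world to camera coordinates, as OpenCV has them. Camera axes: x right, y down, z forward; pixel columns grow to the right and rows downward; lengths in m; the calibration is good to about 2 mm. A picture is of the moment at which its call begins. There is no depth.
- r.close_job(): hands the job in; it is judged then, once.
The state is a dict: "clock": time; "joint_pos": joint angles; "qvel": joint speeds; "joint_torque": joint torques, N m; "tool_pos": TCP position; "orientation": TCP orientation; "contact_force": force on the tool from outside, world axes, zero at the start; "wrist_torque": the same for the moment, N m; "opening": finger opening in m; "grasp_force": force on a finger pad.
Only numpy, scipy, OpenCV 4.12 (cv2) and the standard library are available. Lean on these libraries where they do the work, as an engineer would, in place of code of your own. Each camera call takes 0.05 s, during which the arm holds its last target. There are 200 camera calls.

## Working session

There is one attempt and no reset: what is moved stays moved. The work goes in short steps, Python scripts to look and compute and a tool call to move; the robot and the scene stay as the last step left them, time stands still between calls to the robot, and variables do not carry over. Pictures are saved under pics/ and viewed, at most 10 in all, crops included, and the job is handed in when it is done.

Besides the shell and the picture viewer there is one more tool, called after "Request:" in YAML: its name, and indented under it one key for each argument. step_arm: Moves the arm, as the interface text tells. Shifts and turns lie within -1 to 1; 1 stands for 10 cm of shift or 45 degrees of turn. Its arguments: {"type":"object","properties":{"targets":{"type":"array"},"gripper":{"type":"number"},"newtons":{"type":"number"}},"required":["targets"]}

```bash
mkdir -p pics; ls; cat > h.py <<'E'
import numpy as np, cv2
from cell import sensors, imaging, r
def cap(n,f=None):
    c=imaging.capture(n)
    if f: cv2.imwrite('pics/'+f,c['pixels'][:,:,::-1])
    return c
def cam(c):
    f=210/np.tan(np.radians(c['fovy'])/2)
    K=np.array([[f,0,c['cx']],[0,f,c['cy']],[0,0,1.]])
    return K,np.array([c['k1'],0,0,0,0.]),np.array(c['rvec'],float),np.array(c['tvec'],float)
def ray(c,uv):
    K,d,rv,t=cam(c); R=cv2.Rodrigues(rv)[0]
    n=cv2.undistortPoints(np.array(uv,float).reshape(-1,1,2),K,d).reshape(-1,2)
    return -R.T@t, np.c_[n,np.ones(len(n))]@R
def onz(c,uv,z):
    o,d=ray(c,uv); return o+d*((z-o[2])/d[:,2])[:,None]
def proj(c,P):
    K,d,rv,t=cam(c); return cv2.projectPoints(np.array(P,float).reshape(-1,1,3),rv,t,K,d)[0].reshape(-1,2)
def tri(c1,p1,c2,p2):
    o1,d1=ray(c1,p1);o2,d2=ray(c2,p2);d1=d1[0];d2=d2[0]
    s=np.linalg.lstsq(np.c_[d1,-d2],o2-o1,rcond=None)[0]
    a=o1+s[0]*d1;b=o2+s[1]*d2
    return (a+b)/2,np.linalg.norm(a-b)
E
python3 - <<'E'
from h import *
import pickle
cs={}
for n in('top','side'):
    cs[n]=cap(n,n+'0.png'); print(n,cs[n]['fovy'],cs[n]['k1'],ray(cs[n],[[280,210]]))
pickle.dump(cs,open('c0.pkl','wb'))
print(sensors.state())
E
```

```text
pics
top 47.64330774277093 -0.1106978497971404 (array([ 0.40452541, -0.03043676,  1.43449498]), array([[ 0.10381641,  0.01244333, -0.99457763]]))
side 45.29085135562619 -0.13776295854108006 (array([-0.13379192, -1.21587342,  0.98097313]), array([[ 0.42943419,  0.73815406, -0.5203451 ]]))
{'clock': 0.1, 'joint_pos': array([-1.23221328e+00,  2.17693499e-01,  1.61478161e+00,  1.97550193e-05,
        1.31129104e+00, -1.12212746e-01]), 'qvel': array([ 4.27710320e-05, -1.37121707e-03, -3.59959244e-03, -2.05734836e-04,
       -3.40669703e-04, -2.57647424e-03]), 'joint_torque': array([-5.64045113e-04, -3.98075044e+01, -3.04969776e+01, -1.34708589e-04,
        4.20592463e-03, -3.57262614e-06]), 'tool_pos': array([ 0.27207455, -0.56185918,  0.23008553]), 'orientation': array([ 9.74705250e-01,  2.23491597e-01, -1.13257974e-04, -1.08086923e-03]), 'contact_force': array([-0.15935915, -0.48419837, -0.45887531]), 'wrist_torque': array([-0.00692493, -0.03695305,  0.00811148]), 'grasp_force': 0.0, 'opening': 0.08522181970246476}
```

View pics/top0.png

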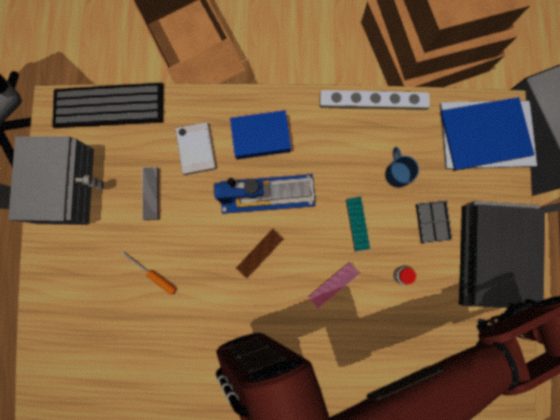

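View pics/side0.png

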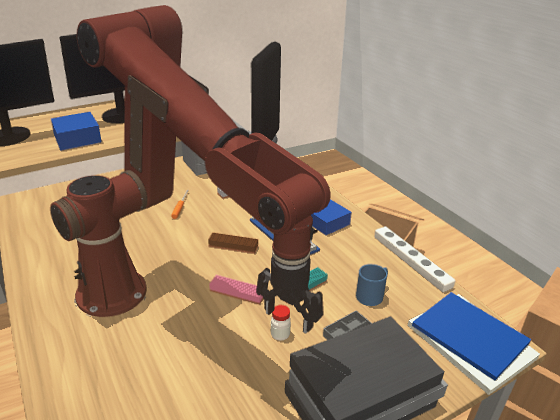

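Top view: press around (265,193), column at left, sink's free end near (313,190); the knob is dark, near (232,183). The arm hides the press in the side view. I'll zoom in on the top view.

```bash
python3 - <<'E'
from h import *
import pickle
cs=pickle.load(open('c0.pkl','rb'));c=cs['top']
im=c['pixels'][165:225,200:330,::-1]
cv2.imwrite('pics/crop0.png',cv2.resize(im,None,fx=6,fy=6,interpolation=cv2.INTER_CUBIC))
print(proj(c,[[0,0,0],[.272,-.563,.23],[.5,0,0],[.5,.1,0]]))
hsv=cv2.cvtColor(c['pixels'],cv2.COLOR_RGB2HSV)
m=cv2.inRange(hsv,(105,120,40),(125,255,255));m[:165]=0;m[225:]=0;m[:,:200]=0;m[:,330:]=0
ys,xs=np.nonzero(m);print(cv2.minAreaRect(np.c_[xs,ys].astype(np.float32)))
print(onz(c,[[221,212],[315,206],[313,175],[216,180]],0.0))
E
```

```text
[[272.95810787 396.43066014]
 [493.61587888 313.72972203]
 [275.59652884 227.80867363]
 [242.55301168 227.32219462]]
((263.57708740234375, 193.71383666992188), (30.462678909301758, 97.04994201660156), 85.42607879638672)
[[ 0.54563887  0.16679685  0.        ]
 [ 0.56792426 -0.11851214  0.        ]
 [ 0.66326712 -0.11181601  0.        ]
 [ 0.64398861  0.18514007  0.        ]]
```

View pics/crop0.png

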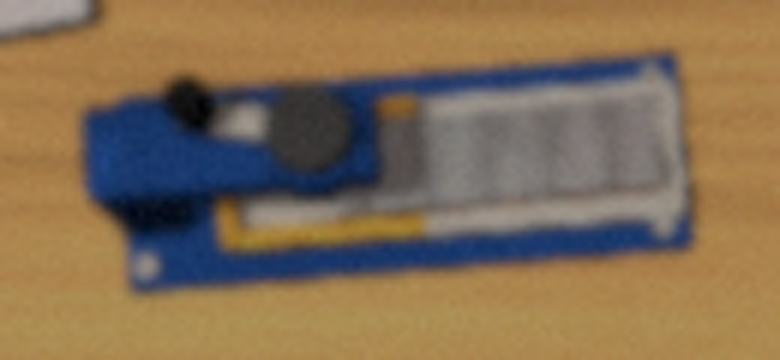

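Crop: the crank disc is at crop (312,128), the knob at (190,103), the outer foot corners at (690,247) and (675,55). The sink's end is near crop x≈660.

```bash
python3 - <<'E'
from h import *
import pickle
c=pickle.load(open('c0.pkl','rb'))['top']
P=lambda l:[[200+a/6,165+b/6] for a,b in l]
print('knob top',onz(c,P([[190,103]]),.222))
print('disc',onz(c,P([[312,128]]),.180))
print('foot',onz(c,P([[690,247],[675,55],[133,292]]),.012))
print('sink end',onz(c,P([[660,95],[663,185]]),.08), 'bed?',onz(c,P([[655,65],[668,235]]),.05))
E
```

```text
knob top [[0.60172846 0.11085679 0.222     ]]
disc [[0.59796431 0.0609791  0.18      ]]
foot [[ 0.56605268 -0.11777868  0.012     ]
 [ 0.66364745 -0.10960242  0.012     ]
 [ 0.539463    0.16146904  0.012     ]]
sink end [[ 0.63164679 -0.09872999  0.08      ]
 [ 0.58802317 -0.10048309  0.08      ]] bed? [[ 0.65159502 -0.09767863  0.05      ]
 [ 0.56748748 -0.10466074  0.05      ]]
```

Request:
step_arm:
  targets:
    - {"offset": [0.18, 0.22, 0.12], "rot": [0, 0, 0.08]}
    - {"offset": [0.36, 0.44, 0.25], "rot": [0, 0, 0.15]}
    - {"offset": [0.54, 0.66, 0.37], "rot": [0, 0, 0.23]}
    - {"offset": [0.7, 0.87, 0.5], "rot": [0, 0, 0.31]}
  gripper: 1

```text
clock: 0.5
tool_pos: [0.3427, -0.4742, 0.2808]
orientation: [0.94, 0.341, -0.0, -0.001]
contact_force: [0.0, -0.7, 0.0]
opening: 0.0285
grasp_force: 0.0
```

Request:
step_arm:
  targets:
    - {"offset": [0.18, 0.22, 0.12], "rot": [0, 0, 0.08]}
    - {"offset": [0.36, 0.44, 0.25], "rot": [0, 0, 0.15]}
    - {"offset": [0.54, 0.66, 0.37], "rot": [0, 0, 0.23]}
    - {"offset": [0.7, 0.87, 0.5], "rot": [0, 0, 0.31]}

```text
clock: 0.9
tool_pos: [0.4128, -0.3871, 0.331]
orientation: [0.891, 0.453, -0.0, -0.001]
contact_force: [0.1, 0.9, 0.4]
opening: 0.0001
grasp_force: 0.0
```

Request:
step_arm:
  targets:
    - {"offset": [0.18, 0.22, 0], "rot": [0, 0, 0.08]}
    - {"offset": [0.36, 0.44, 0], "rot": [0, 0, 0.15]}
    - {"offset": [0.54, 0.66, 0], "rot": [0, 0, 0.23]}
    - {"offset": [0.7, 0.87, 0], "rot": [0, 0, 0.31]}

```text
clock: 1.3
tool_pos: [0.4828, -0.3003, 0.3306]
orientation: [0.83, 0.558, -0.0, -0.001]
contact_force: [0.6, 0.4, 0.5]
opening: -0.0002
grasp_force: 0.0
```

Request:
step_arm:
  targets:
    - {"offset": [0.18, 0.22, 0], "rot": [0, 0, 0.08]}
    - {"offset": [0.36, 0.44, 0], "rot": [0, 0, 0.15]}
    - {"offset": [0.54, 0.66, 0], "rot": [0, 0, 0.23]}
    - {"offset": [0.7, 0.87, 0], "rot": [0, 0, 0.31]}

```text
clock: 1.7
tool_pos: [0.5527, -0.2133, 0.3305]
orientation: [0.756, 0.655, -0.0, -0.001]
contact_force: [-0.4, -0.0, 0.3]
opening: 0.0
grasp_force: 0.0
```

Request:
step_arm:
  targets:
    - {"offset": [0.18, 0.1, 0], "rot": [0, 0, 0.08]}
    - {"offset": [0.36, 0.2, 0], "rot": [0, 0, 0.15]}
    - {"offset": [0.54, 0.3, 0], "rot": [0, 0, 0.23]}
    - {"offset": [0.65, 0.4, 0], "rot": [0, 0, 0.31]}
    - {"offset": [0.65, 0.4, 0], "rot": [0, 0, 0.31]}

```text
clock: 2.2
tool_pos: [0.618, -0.1732, 0.3301]
orientation: [0.671, 0.741, -0.0, -0.001]
contact_force: [-0.0, -0.7, -0.0]
opening: 0.0002
grasp_force: 0.0
```

```bash
python3 - <<'E'
from h import *
import pickle
c=cap('wrist','wrist1.png');s=cap('side');pickle.dump({'w':c,'s':s},open('c1.pkl','wb'))
print(ray(c,[[280,210]]),c['fovy'])
st=sensors.state();print(st['clock'],st['tool_pos'],st['joint_pos'],st['contact_force'])
p=proj(s,[[.6,.06,.1]])[0];print(p);x,y=int(p[0]),int(p[1])
cv2.imwrite('pics/side1.png',cv2.resize(s['pixels'][max(y-60,0):y+60,max(x-80,0):x+80,::-1],None,fx=5,fy=5,interpolation=cv2.INTER_CUBIC))
E
```

```text
(array([ 0.60948305, -0.0927161 ,  0.47258363]), array([[ 0.03837989, -0.32328973, -0.94561625]])) 68.07554252058524
2.3 [ 0.61684673 -0.1745364   0.33054154] [-3.84851476e-01  1.91897028e-01  1.45843499e+00 -6.33395876e-04
  1.49286917e+00 -4.81414272e-01] [ 0.34183122 -0.38057129 -0.2173782 ]
[277.95616991 205.97778714]
```

View pics/wrist1.png

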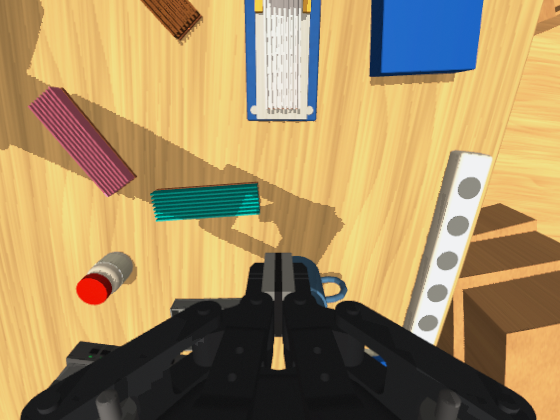

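View pics/side1.png

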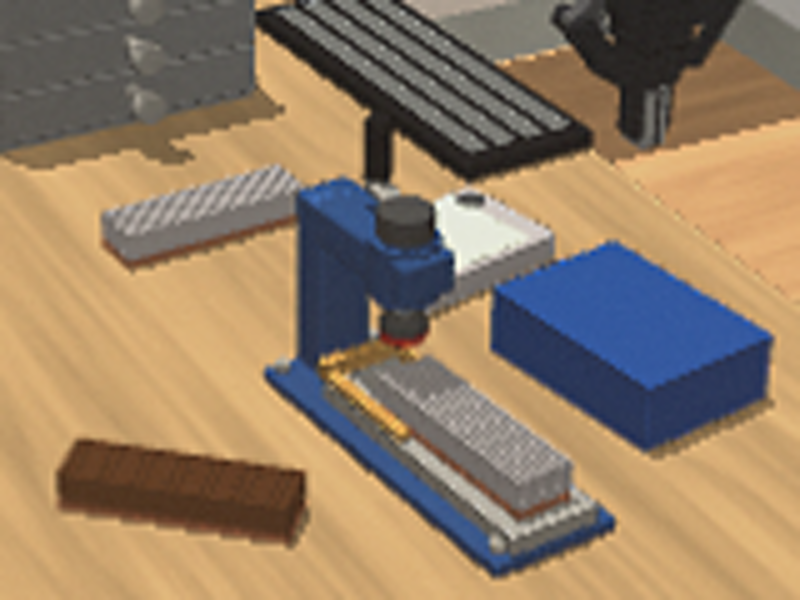

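Wrist view: the sink's outer end spans about (264..301, 112) and the bed and foot end at (282,120). Side crop: the end face's copper bottom corners are at about (522,517) and (570,492), the fin top corners at (517,478) and (572,462). The knob stands at crop (380,118–180) and the hub at (405,215).

```bash
python3 - <<'E'
from h import *
import pickle
d=pickle.load(open('c1.pkl','rb'));w,s=d['w'],d['s'];t=pickle.load(open('c0.pkl','rb'))['top']
S=lambda a,b:[[197+a/5-.4,145+b/5-.4]]
k=(proj(s,[[.6017,.1109,.222],[.6017,.1109,.176],[.598,.061,.2]])-[197,145])*5;print('knob side crop',k)
for n,a,b in(('L',(517,478),(264,112)),('R',(572,462),(301,112))):
    print(n,tri(s,S(*a),w,[b]), onz(w,[b],.08), onz(w,[b],.06))
cv2.imwrite('pics/w1c.png',np.hstack([cv2.resize(w['pixels'][0:130,230:340,::-1],None,fx=4,fy=4,interpolation=cv2.INTER_CUBIC),cv2.resize(s['pixels'][220:267,275:325,::-1],None,fx=7,fy=11.06,interpolation=cv2.INTER_CUBIC)[:520]]))
E
```

```text
knob side crop [[373.71889306 113.95098335]
 [372.76747518 174.46415923]
 [404.47341256 175.12964573]]
L (array([ 0.59160261, -0.10381303,  0.06168686]), np.float64(0.0024433791385775924)) [[ 0.59337036 -0.10396681  0.08      ]] [[ 0.59254951 -0.10453997  0.06      ]]
R (array([ 0.63789969, -0.09880003,  0.05649983]), np.float64(0.00417439124431758)) [[ 0.6379746  -0.09949356  0.08      ]] [[ 0.63942609 -0.09983884  0.06      ]]
```

View pics/w1c.png

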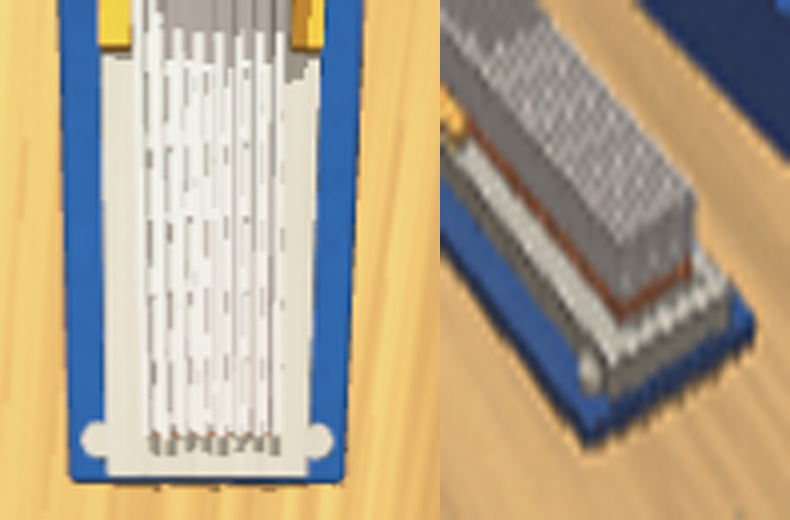

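The zoom gives, in side pixels: near top corner (300.7,242.0), near bottom corner (301,248.8), right top (311,237.2), right bottom (310.7,244.9). In wrist pixels the fin ends are at (267,109) and (300.5,110).

```bash
python3 - <<'E'
from h import *
import pickle
d=pickle.load(open('c1.pkl','rb'));w,s=d['w'],d['s']
W=[[267,109],[300.5,110]]
for sp,wp in(((300.7,242),0),((301,248.8),0),((311,237.2),1),((310.7,244.9),1)):
    print(tri(s,[sp],w,[W[wp]]))
print(onz(w,W,.075), onz(w,[[230+72/4,480/4],[230+343/4,480/4]],.012),onz(w,[[230+107/4,474/4],[230+308/4,474/4]],.045))
for z in(.035,.045,.055,.065,.075,.085): print(z,proj(s,[[.593,-.1015,z],[.637,-.098,z]]).round(1).tolist())
E
```

```text
(array([ 0.59557015, -0.10055705,  0.05143471]), np.float64(0.00042046075969180875))
(array([ 0.59580305, -0.10178088,  0.02528251]), np.float64(0.00219590199326668))
(array([ 0.6379737 , -0.09697454,  0.05454689]), np.float64(0.002129935261656292))
(array([ 0.63961877, -0.09699258,  0.02327222]), np.float64(0.003430357045860258))
[[ 0.59651358 -0.10022875  0.075     ]
 [ 0.63744169 -0.09730227  0.075     ]] [[ 0.56871943 -0.11915046  0.012     ]
 [ 0.66527403 -0.10946997  0.012     ]] [[ 0.58306971 -0.11418853  0.045     ]
 [ 0.64945106 -0.10753325  0.045     ]]
0.035 [[300.0, 246.5], [310.9, 242.3]]
0.045 [[300.1, 244.0], [311.1, 239.8]]
0.055 [[300.3, 241.5], [311.3, 237.3]]
0.065 [[300.4, 238.9], [311.4, 234.8]]
0.075 [[300.6, 236.3], [311.6, 232.2]]
0.085 [[300.7, 233.7], [311.8, 229.6]]
```

Measured: sink end at (0.617, -0.099), fin top z≈0.055, bed top z≈0.026. The press direction is about (-0.09, 0.996) and the axis is at (0.599, 0.062), so about 45 mm to slide. All of this fits the given sizes. I'll turn the wrist 90° so the camera stays clear of the press, then descend.

Request:
step_arm:
  targets:
    - {"offset": [0.01, 0.03, -0.15], "rot": [0, 0, -0.16]}
    - {"offset": [0.02, 0.06, -0.3], "rot": [0, 0, -0.33]}
    - {"offset": [0.03, 0.1, -0.5], "rot": [0, 0, -0.5]}
    - {"offset": [0.04, 0.15, -0.7], "rot": [0, 0, -0.67]}
    - {"offset": [0.05, 0.15, -0.85], "rot": [0, 0, -0.83]}
    - {"offset": [0.05, 0.15, -1], "rot": [0, 0, -1]}
    - {"offset": [0.05, 0.15, -1], "rot": [0, 0, -1]}

```text
clock: 3.0
tool_pos: [0.6197, -0.1597, 0.2281]
orientation: [0.905, 0.426, -0.002, -0.002]
contact_force: [-0.3, 1.0, -0.4]
opening: -0.0002
grasp_force: 0.0
```

Request:
step_arm:
  targets:
    - {"offset": [0, 0, -0.15], "rot": [0, 0, -0.16]}
    - {"offset": [0, 0, -0.3], "rot": [0, 0, -0.33]}
    - {"offset": [0, 0, -0.5], "rot": [0, 0, -0.5]}
    - {"offset": [0, 0, -0.7], "rot": [0, 0, -0.67]}
    - {"offset": [0, 0, -0.85], "rot": [0, 0, -0.83]}
    - {"offset": [0, 0, -1], "rot": [0, 0, -1]}
    - {"offset": [0, 0, -1], "rot": [0, 0, -1]}

```text
clock: 3.7
tool_pos: [0.6204, -0.1597, 0.1295]
orientation: [0.999, 0.049, -0.002, -0.001]
contact_force: [0.0, -0.4, -0.2]
opening: 0.0003
grasp_force: 0.0
```

Request:
step_arm:
  targets:
    - {"offset": [0, 0, -0.25]}
    - {"offset": [0, 0, -0.5]}
    - {"offset": [0, 0, -0.75]}
    - {"offset": [0, 0, -0.93]}
    - {"offset": [0, 0, -0.93]}
    - {"offset": [0, 0, -0.93]}

```text
invalid input at $.targets[0]: expected keys offset, rot
```

Request:
step_arm:
  targets:
    - {"offset": [0, 0, -0.25], "rot": [0, 0, 0]}
    - {"offset": [0, 0, -0.5], "rot": [0, 0, 0]}
    - {"offset": [0, 0, -0.75], "rot": [0, 0, 0]}
    - {"offset": [0, 0, -0.93], "rot": [0, 0, 0]}
    - {"offset": [0, 0, -0.93], "rot": [0, 0, 0]}
    - {"offset": [0, 0, -0.93], "rot": [0, 0, 0]}

```text
clock: 4.3
tool_pos: [0.6228, -0.1599, 0.0391]
orientation: [0.999, 0.049, 0.0, 0.0]
contact_force: [0.3, 0.4, -0.1]
opening: -0.0
grasp_force: 0.0
```

Request:
step_arm:
  targets:
    - {"offset": [0, 0.1, 0], "rot": [0, 0, 0]}
    - {"offset": [-0.01, 0.2, 0], "rot": [0, 0, 0]}
    - {"offset": [-0.02, 0.3, 0], "rot": [0, 0, 0]}
    - {"offset": [-0.03, 0.4, 0], "rot": [0, 0, 0]}
    - {"offset": [-0.04, 0.45, 0], "rot": [0, 0, 0]}
    - {"offset": [-0.04, 0.5, 0], "rot": [0, 0, 0]}
    - {"offset": [-0.05, 0.55, 0], "rot": [0, 0, 0]}
    - {"offset": [-0.05, 0.6, 0], "rot": [0, 0, 0]}

```text
clock: 5.1
tool_pos: [0.6175, -0.0999, 0.0384]
orientation: [0.999, 0.049, 0.0, 0.001]
contact_force: [-0.2, -3.5, 0.2]
opening: 0.0005
grasp_force: 1.3
```

In contact, about 3.5 N of sliding friction. Continuing.

Request:
step_arm:
  targets:
    - {"offset": [0, 0.04, 0], "rot": [0, 0, 0]}
    - {"offset": [-0.01, 0.08, 0], "rot": [0, 0, 0]}
    - {"offset": [-0.01, 0.12, 0], "rot": [0, 0, 0]}
    - {"offset": [-0.02, 0.16, 0], "rot": [0, 0, 0]}
    - {"offset": [-0.02, 0.2, 0], "rot": [0, 0, 0]}

```text
clock: 5.6
tool_pos: [0.6153, -0.0794, 0.0384]
orientation: [0.999, 0.049, 0.0, 0.0]
contact_force: [1.0, -3.3, 1.5]
opening: 0.0002
grasp_force: 1.5
```

Request:
step_arm:
  targets:
    - {"offset": [0, 0.02, 0], "rot": [0, 0, 0]}
    - {"offset": [0, 0.04, 0], "rot": [0, 0, 0]}
    - {"offset": [-0.01, 0.06, 0], "rot": [0, 0, 0]}
    - {"offset": [-0.01, 0.08, 0], "rot": [0, 0, 0]}

```text
clock: 6.0
tool_pos: [0.6143, -0.0716, 0.0384]
orientation: [0.999, 0.049, 0.0, 0.0]
contact_force: [-0.3, -2.6, 0.3]
opening: -0.0003
grasp_force: 1.6
```

Request:
step_arm:
  targets:
    - {"offset": [0, 0.02, 0], "rot": [0, 0, 0]}
    - {"offset": [0, 0.04, 0], "rot": [0, 0, 0]}
    - {"offset": [0, 0.05, 0], "rot": [0, 0, 0]}

```text
clock: 6.3
tool_pos: [0.6144, -0.0665, 0.0384]
orientation: [0.999, 0.049, 0.0, 0.0]
contact_force: [0.5, -3.4, 1.5]
opening: -0.0
grasp_force: 1.7
```

Request:
step_arm:
  targets:
    - {"offset": [0, 0.01, 0], "rot": [0, 0, 0]}
    - {"offset": [0, 0.02, 0], "rot": [0, 0, 0]}

```text
clock: 6.5
tool_pos: [0.6144, -0.0646, 0.0384]
orientation: [0.999, 0.049, 0.0, 0.0]
contact_force: [-0.0, -3.7, 1.3]
opening: 0.0001
grasp_force: 1.8
```

Request:
step_arm:
  targets:
    - {"offset": [0, 0.01, 0], "rot": [0, 0, 0]}
    - {"offset": [0, 0.02, 0], "rot": [0, 0, 0]}

```text
clock: 6.7
tool_pos: [0.6144, -0.0636, 0.0384]
orientation: [0.999, 0.049, 0.0, 0.001]
contact_force: [0.1, -8.0, 1.6]
opening: 0.0002
grasp_force: 4.0
```

Request:
step_arm:
  targets:
    - {"offset": [0, 0.01, 0], "rot": [0, 0, 0]}
    - {"offset": [0, 0.01, 0], "rot": [0, 0, 0]}
    - {"offset": [0, 0.01, 0], "rot": [0, 0, 0]}

```text
clock: 7.0
tool_pos: [0.6144, -0.0636, 0.0384]
orientation: [0.999, 0.049, 0.0, 0.002]
contact_force: [0.3, -8.2, 1.0]
opening: 0.0
grasp_force: 4.2
```

```bash
python3 - <<'E'
from h import *
st=sensors.state();print(st['tool_pos'],st['contact_force'])
c=cap('top');s=cap('side')
cv2.imwrite('pics/home.png',np.hstack([cv2.resize(c['pixels'][165:225,205:325,::-1],(480,400),interpolation=cv2.INTER_CUBIC),cv2.resize(s['pixels'][165:265,240:320,::-1],(320,400),interpolation=cv2.INTER_CUBIC)]))
E
```

```text
[ 0.6144406  -0.06356614  0.03844415] [ 0.2648865  -8.22893564  1.04113143]
```

View pics/home.png

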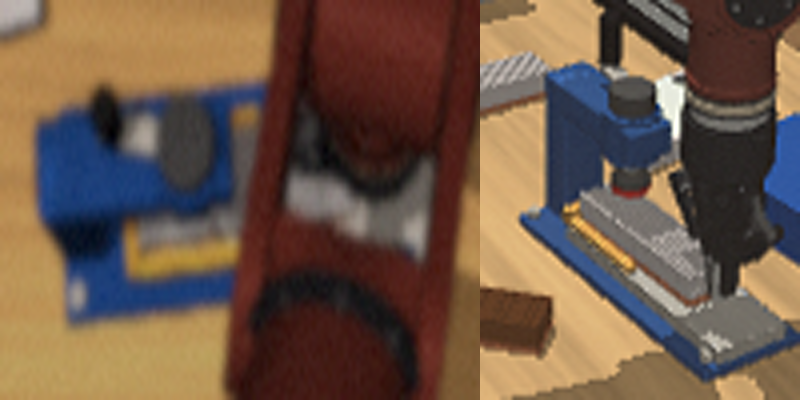

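Side crop: the sink has reached the back near the brass stop at left, and the fingers are at its outer end. One more push to be sure.

Request:
step_arm:
  targets:
    - {"offset": [0, 0.02, 0], "rot": [0, 0, 0]}
    - {"offset": [0, 0.03, 0], "rot": [0, 0, 0]}
    - {"offset": [0, 0.03, 0], "rot": [0, 0, 0]}

```text
clock: 7.4
tool_pos: [0.6147, -0.0634, 0.0385]
orientation: [0.999, 0.05, 0.0, 0.004]
contact_force: [-1.1, -16.1, 0.7]
opening: -0.0001
grasp_force: 7.7
```

Stalled at the stop with 16 N: the sink is home. Backing off, up, and over to the knob.

Request:
step_arm:
  targets:
    - {"offset": [0, -0.1, 0], "rot": [0, 0, 0]}
    - {"offset": [0, -0.2, 0], "rot": [0, 0, 0]}
    - {"offset": [0, -0.2, 0.2], "rot": [0, 0, 0]}
    - {"offset": [0, -0.2, 0.6], "rot": [0, 0, 0]}
    - {"offset": [0, -0.2, 1], "rot": [0, 0, 0]}

```text
clock: 7.9
tool_pos: [0.6126, -0.0774, 0.1374]
orientation: [0.999, 0.049, -0.002, -0.002]
contact_force: [0.7, -0.6, 0.7]
opening: 0.0001
grasp_force: 0.0
```

Request:
step_arm:
  targets:
    - {"offset": [0, 0, 0.33], "rot": [0, 0, 0]}
    - {"offset": [0, 0, 0.67], "rot": [0, 0, 0]}
    - {"offset": [0, 0, 1], "rot": [0, 0, 0]}
  gripper: -0.1
  newtons: 40

```text
clock: 8.2
tool_pos: [0.6138, -0.0775, 0.2392]
orientation: [0.999, 0.049, -0.0, -0.001]
contact_force: [0.6, -0.5, -0.5]
opening: 0.043
grasp_force: 0.0
```

Request:
step_arm:
  targets:
    - {"offset": [-0.02, 0.33, 0.1], "rot": [0, 0, 0]}
    - {"offset": [-0.04, 0.67, 0.2], "rot": [0, 0, 0]}
    - {"offset": [-0.06, 1, 0.2], "rot": [0, 0, 0]}

```text
clock: 8.5
tool_pos: [0.6089, 0.0232, 0.2602]
orientation: [0.999, 0.048, 0.001, -0.001]
contact_force: [0.4, -0.1, 0.5]
opening: 0.0471
grasp_force: 0.0
```

Request:
step_arm:
  targets:
    - {"offset": [-0.02, 0.3, 0], "rot": [0, 0, 0]}
    - {"offset": [-0.04, 0.6, 0], "rot": [0, 0, 0]}
    - {"offset": [-0.06, 0.7, 0], "rot": [0, 0, 0]}
    - {"offset": [-0.06, 0.7, 0], "rot": [0, 0, 0]}

```text
clock: 8.9
tool_pos: [0.6016, 0.093, 0.2578]
orientation: [0.999, 0.05, -0.001, -0.0]
contact_force: [0.1, 0.0, -0.0]
opening: 0.0471
grasp_force: 0.0
```

```bash
python3 - <<'E'
from h import *
import pickle
st=sensors.state();print(st['clock'],st['tool_pos'],st['orientation'],st['contact_force'],st['opening'])
c=cap('wrist','wrist2.png');s=cap('side');pickle.dump({'w':c,'s':s},open('c2.pkl','wb'))
print(proj(c,[[.602,.111,.222],[.599,.062,.176]]))
E
```

```text
8.9 [0.60156501 0.09298426 0.25776355] [ 9.98746773e-01  5.00430228e-02 -6.76037209e-04 -3.50413880e-04] [ 0.06719811  0.00784913 -0.0058999 ] 0.047110328269995186
[[249.13190259 235.29383747]
 [317.46897222 220.60028766]]
```

View pics/wrist2.png

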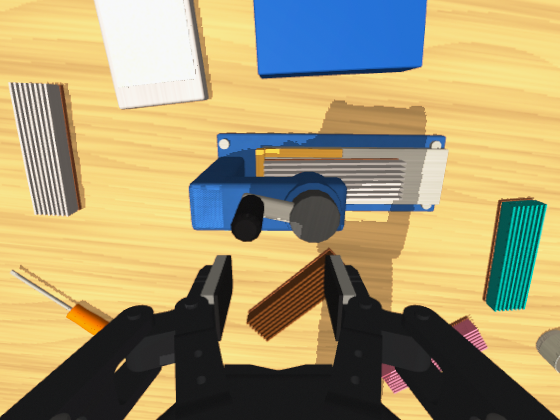

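Wrist view: the knob's top end is at about (245,226), its foot near (256,203), and the hub disc at (314,216). The sink lies under the pad.

```bash
python3 - <<'E'
from h import *
import pickle
w=pickle.load(open('c2.pkl','rb'))['w']
g=w['pixels'][185:245,225:345].max(2); m=((g<45)*255).astype(np.uint8)
n,l,s,ce=cv2.connectedComponentsWithStats(m)
print([(s[i].tolist(),ce[i]+[225,185]) for i in range(1,n) if s[i][4]>60])
for p in([245,227],[246,228]): print(onz(w,[p],.222))
print(onz(w,[[314,216]],.2),onz(w,[[314,216]],.185),ray(w,[[280,210]])[0])
for z in(.176,.19,.199,.222):print(proj(w,[[.607,.113,z]]))
E
```

```text
[([68, 5, 41, 15, 196], array([310.12755102, 194.91836735])), ([6, 10, 33, 46, 1124], array([248.04270463, 218.16014235]))]
[[0.60730163 0.11393279 0.222     ]]
[[0.60669881 0.1132733  0.222     ]]
[[0.61096067 0.06902563 0.2       ]] [[0.60565944 0.06662372 0.185     ]] [0.68163124 0.1010455  0.39996499]
[[252.27957152 204.49258643]]
[[250.75298982 210.56370651]]
[[249.67186477 214.86468665]]
[[246.47444765 227.59166785]]
```

Request:
step_arm:
  targets:
    - {"offset": [0.01, 0.1, 0], "rot": [0, 0, 0]}
    - {"offset": [0.03, 0.195, 0], "rot": [0, 0, 0]}
    - {"offset": [0.03, 0.195, -0.1], "rot": [0, 0, 0]}
    - {"offset": [0.03, 0.195, -0.3], "rot": [0, 0, 0]}
    - {"offset": [0.03, 0.195, -0.5], "rot": [0, 0, 0]}
    - {"offset": [0.03, 0.195, -0.65], "rot": [0, 0, 0]}
    - {"offset": [0.03, 0.195, -0.72], "rot": [0, 0, 0]}
    - {"offset": [0.03, 0.195, -0.72], "rot": [0, 0, 0]}

```text
clock: 9.8
tool_pos: [0.6044, 0.1107, 0.1845]
orientation: [0.999, 0.049, -0.002, 0.0]
contact_force: [-0.2, -0.4, -0.1]
opening: 0.0469
grasp_force: 0.0
```

Request:
step_arm:
  targets:
    - {"offset": [0, 0, 0], "rot": [0, 0, 0]}
    - {"offset": [0, 0, 0], "rot": [0, 0, 0]}
    - {"offset": [0, 0, 0], "rot": [0, 0, 0]}
    - {"offset": [0, 0, 0], "rot": [0, 0, 0]}
    - {"offset": [0, 0, 0], "rot": [0, 0, 0]}
  gripper: 1
  newtons: 40

```text
clock: 10.3
tool_pos: [0.606, 0.1139, 0.1879]
orientation: [0.999, 0.049, 0.001, -0.003]
contact_force: [-0.1, 6.6, 0.0]
opening: 0.0192
grasp_force: 39.3
```

```bash
python3 - <<'E'
from h import *
st=sensors.state();print(st['clock'],st['tool_pos'],st['contact_force'],st['opening'],st['grasp_force'])
c=cap('top');w=cap('wrist')
cv2.imwrite('pics/grasp.png',np.hstack([cv2.resize(c['pixels'][165:225,205:285,::-1],(400,300),interpolation=cv2.INTER_CUBIC),cv2.resize(w['pixels'],(400,300))[:,:,::-1]]))
E
```

```text
10.3 [0.60597969 0.11386603 0.1878803 ] [-0.06599381  6.62439306  0.02615996] 0.019163449634529532 39.3138180981623
```

View pics/grasp.png

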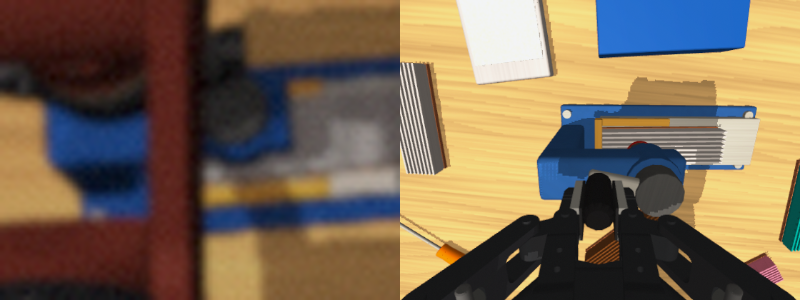

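The knob is held (opening 19 mm). The arm sits about 3 mm off its commanded y, so I'll feed that into the circle. Here are the waypoints of the circle.

```bash
cat > circ.py <<'E'
# circ.py cx cy  startcmd_x startcmd_y  phi_start phi_step n  -> row offsets (units of 0.1 m), clockwise
import sys, numpy as np
cx,cy,x0,y0,p,dp,n=map(float,sys.argv[1:])
ph=p-dp*np.arange(1,int(n)+1)
X=cx+.05*np.cos(ph);Y=cy+.05*np.sin(ph)
for a,b,q in zip((X-x0)*10,(Y-y0)*10,ph): print(f"{a:.3f},{b:.3f}  phi {q:.2f}")
E
python3 circ.py .603 .064 .605 .1105 1.518 .08 6
```

```text
0.046,0.031  phi 1.44
0.086,0.024  phi 1.36
0.124,0.014  phi 1.28
0.162,0.001  phi 1.20
0.199,-0.015  phi 1.12
0.234,-0.034  phi 1.04
```

Request:
step_arm:
  targets:
    - {"offset": [0.05, 0.03, 0], "rot": [0, 0, 0]}
    - {"offset": [0.09, 0.025, 0], "rot": [0, 0, 0]}
    - {"offset": [0.125, 0.015, 0], "rot": [0, 0, 0]}
    - {"offset": [0.16, 0, 0], "rot": [0, 0, 0]}
    - {"offset": [0.2, -0.015, 0], "rot": [0, 0, 0]}
    - {"offset": [0.235, -0.035, 0], "rot": [0, 0, 0]}
  gripper: 1
  newtons: 60

```text
clock: 11.0
tool_pos: [0.6264, 0.1072, 0.1879]
orientation: [0.999, 0.049, -0.003, 0.0]
contact_force: [-9.6, 0.1, 5.8]
opening: 0.0184
grasp_force: 59.0
```

```bash
python3 circ.py .603 .064 .6285 .107 1.04 .1 12
```

```text
0.040,-0.026  phi 0.94
0.079,-0.058  phi 0.84
0.114,-0.093  phi 0.74
0.146,-0.131  phi 0.64
0.174,-0.173  phi 0.54
0.197,-0.217  phi 0.44
0.216,-0.263  phi 0.34
0.231,-0.311  phi 0.24
0.240,-0.360  phi 0.14
0.245,-0.410  phi 0.04
0.244,-0.460  phi -0.06
0.239,-0.510  phi -0.16
```

Knob turning with about 8.5 N tangential. Continuing round, and raising z slightly to take off the vertical load.

Request:
step_arm:
  targets:
    - {"offset": [0.04, -0.025, 0.02], "rot": [0, 0, 0]}
    - {"offset": [0.08, -0.06, 0.02], "rot": [0, 0, 0]}
    - {"offset": [0.115, -0.095, 0.02], "rot": [0, 0, 0]}
    - {"offset": [0.145, -0.13, 0.02], "rot": [0, 0, 0]}

```text
clock: 11.4
tool_pos: [0.6396, 0.0955, 0.1879]
orientation: [0.999, 0.049, -0.005, -0.001]
contact_force: [-10.1, 1.6, 2.2]
opening: 0.0181
grasp_force: 59.2
```

Request:
step_arm:
  targets:
    - {"offset": [0.03, -0.045, 0], "rot": [0, 0, 0]}
    - {"offset": [0.05, -0.085, 0], "rot": [0, 0, 0]}
    - {"offset": [0.07, -0.13, 0], "rot": [0, 0, 0]}
    - {"offset": [0.085, -0.18, 0], "rot": [0, 0, 0]}

```text
clock: 11.8
tool_pos: [0.6483, 0.0788, 0.1879]
orientation: [0.999, 0.049, -0.004, -0.002]
contact_force: [-9.4, 6.0, 0.0]
opening: 0.0183
grasp_force: 59.2
```

```bash
cat > fit.py <<'E'
# circle with r=50 through measured TCP points; each "x,y,fx,fy"
import sys,numpy as np
from scipy.optimize import least_squares
D=np.array([list(map(float,a.split(','))) for a in sys.argv[1:]])
s=least_squares(lambda c:np.hypot(*(D[:,:2]-c).T)-.05,[.603,.064]);c=s.x
print('C',c.round(4),'res mm',(s.fun*1e3).round(2))
for x,y,fx,fy in D:
    p=np.arctan2(y-c[1],x-c[0]);print('phi %.3f rad %.1f tan %.1f'%(p,fx*np.cos(p)+fy*np.sin(p),-(fx*np.sin(p)-fy*np.cos(p))))
E
echo
python3 fit.py .606,.1139,0,6.6 .6264,.1072,-9.6,.1 .6396,.0955,-10.1,1.6 .6483,.0788,-9.4,6; python3 circ.py .6005 .0635 .6515 .076 .24 .1 18
```

```text
C [0.6005 0.0643] res mm [-0.09  0.11  0.02 -0.06]
phi 1.461 rad 6.6 tan 0.7
phi 1.028 rad -4.9 tan 8.3
phi 0.674 rad -6.9 tan 7.6
phi 0.295 rad -7.3 tan 8.5
-0.015,-0.055  phi 0.14
-0.010,-0.105  phi 0.04
-0.011,-0.155  phi -0.06
-0.016,-0.205  phi -0.16
-0.027,-0.254  phi -0.26
-0.042,-0.301  phi -0.36
-0.062,-0.347  phi -0.46
-0.086,-0.391  phi -0.56
-0.115,-0.432  phi -0.66
-0.148,-0.469  phi -0.76
-0.184,-0.504  phi -0.86
-0.223,-0.535  phi -0.96
-0.266,-0.561  phi -1.06
-0.310,-0.583  phi -1.16
-0.357,-0.601  phi -1.26
-0.405,-0.614  phi -1.36
-0.455,-0.622  phi -1.46
-0.505,-0.625  phi -1.56
```

The circle fits within 0.1 mm: centre (0.6005, 0.0643), free turning about 8.3 N. From here contact is possible, so I sample every 0.2 rad.

Request:
step_arm:
  targets:
    - {"offset": [-0.015, -0.055, 0], "rot": [0, 0, 0]}
    - {"offset": [-0.01, -0.105, 0], "rot": [0, 0, 0]}

```text
clock: 12.0
tool_pos: [0.65, 0.0693, 0.188]
orientation: [0.999, 0.049, -0.0, -0.003]
contact_force: [-1.2, 7.5, -3.6]
opening: 0.0184
grasp_force: 58.8
```

Request:
step_arm:
  targets:
    - {"offset": [0, -0.05, 0], "rot": [0, 0, 0]}
    - {"offset": [-0.006, -0.1, 0], "rot": [0, 0, 0]}

```text
clock: 12.2
tool_pos: [0.65, 0.0593, 0.188]
orientation: [0.999, 0.049, 0.0, -0.003]
contact_force: [-0.2, 7.6, -3.6]
opening: 0.0179
grasp_force: 58.7
```

Request:
step_arm:
  targets:
    - {"offset": [-0.011, -0.05, 0], "rot": [0, 0, 0]}
    - {"offset": [-0.026, -0.096, 0], "rot": [0, 0, 0]}

```text
clock: 12.4
tool_pos: [0.6481, 0.0496, 0.188]
orientation: [0.999, 0.049, 0.001, -0.003]
contact_force: [1.6, 7.6, -4.4]
opening: 0.0182
grasp_force: 58.6
```

Request:
step_arm:
  targets:
    - {"offset": [-0.02, -0.046, 0], "rot": [0, 0, 0]}
    - {"offset": [-0.044, -0.09, 0], "rot": [0, 0, 0]}

```text
clock: 12.6
tool_pos: [0.6442, 0.0404, 0.1881]
orientation: [0.999, 0.049, 0.002, -0.003]
contact_force: [3.5, 7.0, -5.3]
opening: 0.0183
grasp_force: 58.7
```

Request:
step_arm:
  targets:
    - {"offset": [-0.029, -0.041, 0], "rot": [0, 0, 0]}
    - {"offset": [-0.062, -0.078, 0], "rot": [0, 0, 0]}

```text
clock: 12.8
tool_pos: [0.6385, 0.0321, 0.188]
orientation: [0.999, 0.049, 0.002, -0.002]
contact_force: [5.5, 6.4, -6.8]
opening: 0.0188
grasp_force: 58.7
```

Request:
step_arm:
  targets:
    - {"offset": [-0.036, -0.035, 0], "rot": [0, 0, 0]}
    - {"offset": [-0.075, -0.066, 0], "rot": [0, 0, 0]}

```text
clock: 13.0
tool_pos: [0.6312, 0.0251, 0.1881]
orientation: [0.999, 0.049, 0.003, -0.002]
contact_force: [6.3, 5.3, -8.4]
opening: 0.0184
grasp_force: 58.7
```

Request:
step_arm:
  targets:
    - {"offset": [-0.043, -0.026, 0.02], "rot": [0, 0, 0]}
    - {"offset": [-0.087, -0.048, 0.02], "rot": [0, 0, 0]}

```text
clock: 13.2
tool_pos: [0.6218, 0.0193, 0.1881]
orientation: [0.999, 0.049, 0.002, -0.001]
contact_force: [7.7, 3.2, -14.1]
opening: 0.018
grasp_force: 59.6
```

Request:
step_arm:
  targets:
    - {"offset": [-0.047, -0.018, 0], "rot": [0, 0, 0]}
    - {"offset": [-0.095, -0.031, 0], "rot": [0, 0, 0]}

```text
clock: 13.4
tool_pos: [0.6124, 0.0159, 0.1881]
orientation: [0.999, 0.049, 0.002, -0.001]
contact_force: [8.0, 1.5, -13.6]
opening: 0.0182
grasp_force: 59.5
```

```bash
python3 circ.py .6005 .064 .6110 .0146 -1.36 .1 20; python3 - <<'E'
from h import *
import pickle
s=cap('side');pickle.dump(s,open('c3.pkl','wb'))
cv2.imwrite('pics/pad.png',cv2.resize(s['pixels'][165:265,240:320,::-1],(480,600),interpolation=cv2.INTER_CUBIC))
E
```

```text
-0.050,-0.003  phi -1.46
-0.100,-0.006  phi -1.56
-0.150,-0.004  phi -1.66
-0.199,0.003  phi -1.76
-0.248,0.015  phi -1.86
-0.295,0.031  phi -1.96
-0.340,0.053  phi -2.06
-0.383,0.078  phi -2.16
-0.423,0.108  phi -2.26
-0.460,0.142  phi -2.36
-0.493,0.179  phi -2.46
-0.523,0.219  phi -2.56
-0.548,0.262  phi -2.66
-0.569,0.308  phi -2.76
-0.585,0.355  phi -2.86
-0.597,0.404  phi -2.96
-0.603,0.453  phi -3.06
-0.605,0.503  phi -3.16
-0.601,0.553  phi -3.26
-0.593,0.602  phi -3.36
```

View pics/pad.png

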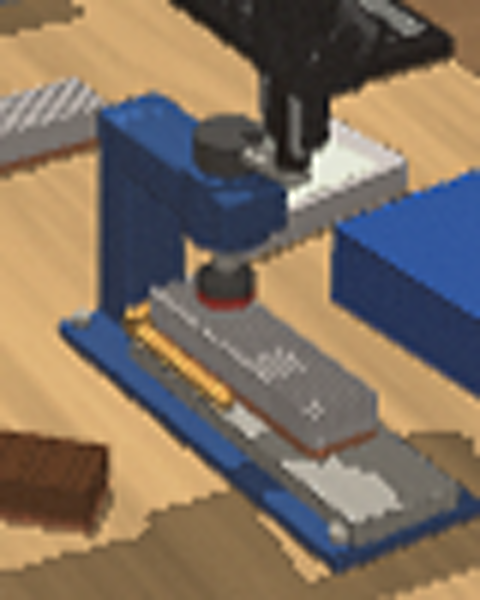

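Side crop: the pad (red rim at about crop (226,300)) is now very near the fin top; the force is still about 8 N, so free. I'll relieve the vertical load and continue.

Request:
step_arm:
  targets:
    - {"offset": [-0.05, -0.003, -0.03], "rot": [0, 0, 0]}
    - {"offset": [-0.1, -0.006, -0.03], "rot": [0, 0, 0]}

```text
clock: 13.65
tool_pos: [0.6046, 0.0146, 0.188]
orientation: [0.999, 0.049, 0.004, 0.0]
contact_force: [8.4, 0.1, -6.8]
opening: 0.0184
grasp_force: 60.2
```

Request:
step_arm:
  targets:
    - {"offset": [-0.05, 0.002, 0], "rot": [0, 0, 0]}
    - {"offset": [-0.099, 0.009, 0], "rot": [0, 0, 0]}

```text
clock: 13.85
tool_pos: [0.5944, 0.0148, 0.188]
orientation: [0.999, 0.049, 0.004, 0.001]
contact_force: [7.5, -1.7, -6.4]
opening: 0.0181
grasp_force: 60.2
```

Request:
step_arm:
  targets:
    - {"offset": [-0.049, 0.012, 0], "rot": [0, 0, 0]}
    - {"offset": [-0.096, 0.028, 0], "rot": [0, 0, 0]}

```text
clock: 14.05
tool_pos: [0.5847, 0.0169, 0.1881]
orientation: [0.999, 0.048, 0.004, 0.001]
contact_force: [7.3, -2.8, -7.0]
opening: 0.0178
grasp_force: 60.3
```

Request:
step_arm:
  targets:
    - {"offset": [-0.045, 0.022, 0], "rot": [0, 0, 0]}
    - {"offset": [-0.088, 0.047, 0], "rot": [0, 0, 0]}

```text
clock: 14.25
tool_pos: [0.5755, 0.021, 0.188]
orientation: [0.999, 0.048, 0.003, 0.002]
contact_force: [6.7, -4.8, -7.6]
opening: 0.0182
grasp_force: 60.3
```

Request:
step_arm:
  targets:
    - {"offset": [-0.04, 0.03, -0.01], "rot": [0, 0, 0]}
    - {"offset": [-0.077, 0.064, -0.01], "rot": [0, 0, 0]}

```text
clock: 14.45
tool_pos: [0.5679, 0.0265, 0.188]
orientation: [0.999, 0.049, 0.003, 0.003]
contact_force: [4.1, -7.2, -3.0]
opening: 0.0179
grasp_force: 60.8
```

Request:
step_arm:
  targets:
    - {"offset": [-0.033, 0.037, 0], "rot": [0, 0, 0]}
    - {"offset": [-0.063, 0.077, 0], "rot": [0, 0, 0]}

```text
clock: 14.65
tool_pos: [0.5609, 0.0338, 0.188]
orientation: [0.999, 0.049, 0.002, 0.003]
contact_force: [1.1, -8.6, -1.9]
opening: 0.018
grasp_force: 61.0
```

Request:
step_arm:
  targets:
    - {"offset": [-0.025, 0.043, 0], "rot": [0, 0, 0]}
    - {"offset": [-0.046, 0.089, 0], "rot": [0, 0, 0]}

```text
clock: 14.85
tool_pos: [0.5555, 0.0425, 0.1879]
orientation: [0.999, 0.049, 0.001, 0.003]
contact_force: [-0.3, -8.9, -0.2]
opening: 0.0181
grasp_force: 61.3
```

Request:
step_arm:
  targets:
    - {"offset": [-0.016, 0.047, 0], "rot": [0, 0, 0]}
    - {"offset": [-0.028, 0.096, 0], "rot": [0, 0, 0]}

```text
clock: 15.05
tool_pos: [0.5519, 0.0521, 0.1879]
orientation: [0.999, 0.049, 0.0, 0.003]
contact_force: [-2.6, -8.2, 1.1]
opening: 0.0184
grasp_force: 61.4
```

```bash
python3 circ.py .6005 .064 .5513 .055 -2.96 .1 20
```

```text
-0.006,0.049  phi -3.06
-0.008,0.099  phi -3.16
-0.004,0.149  phi -3.26
0.004,0.198  phi -3.36
0.017,0.247  phi -3.46
0.035,0.293  phi -3.56
0.058,0.338  phi -3.66
0.085,0.380  phi -3.76
0.116,0.419  phi -3.86
0.150,0.455  phi -3.96
0.188,0.487  phi -4.06
0.230,0.516  phi -4.16
0.273,0.540  phi -4.26
0.319,0.559  phi -4.36
0.367,0.574  phi -4.46
0.416,0.584  phi -4.56
0.466,0.589  phi -4.66
0.516,0.589  phi -4.76
0.566,0.585  phi -4.86
0.615,0.575  phi -4.96
```

Request:
step_arm:
  targets:
    - {"offset": [-0.006, 0.049, 0], "rot": [0, 0, 0]}
    - {"offset": [-0.008, 0.099, 0], "rot": [0, 0, 0]}

```text
clock: 15.25
tool_pos: [0.5505, 0.0623, 0.1879]
orientation: [0.999, 0.049, -0.001, 0.003]
contact_force: [-3.3, -9.5, 3.6]
opening: 0.0182
grasp_force: 61.5
```

Request:
step_arm:
  targets:
    - {"offset": [0.004, 0.05, 0], "rot": [0, 0, 0]}
    - {"offset": [0.012, 0.099, 0], "rot": [0, 0, 0]}

```text
clock: 15.45
tool_pos: [0.5511, 0.0727, 0.1879]
orientation: [0.999, 0.049, -0.001, 0.003]
contact_force: [-5.6, -7.3, 4.7]
opening: 0.0181
grasp_force: 61.6
```

Request:
step_arm:
  targets:
    - {"offset": [0.013, 0.049, 0], "rot": [0, 0, 0]}
    - {"offset": [0.031, 0.095, 0], "rot": [0, 0, 0]}

```text
clock: 15.65
tool_pos: [0.5538, 0.0826, 0.1879]
orientation: [0.999, 0.049, -0.002, 0.002]
contact_force: [-6.6, -5.7, 5.1]
opening: 0.0182
grasp_force: 61.6
```

Request:
step_arm:
  targets:
    - {"offset": [0.023, 0.045, 0], "rot": [0, 0, 0]}
    - {"offset": [0.05, 0.087, 0], "rot": [0, 0, 0]}

```text
clock: 15.85
tool_pos: [0.5586, 0.0918, 0.1879]
orientation: [0.999, 0.049, -0.002, 0.002]
contact_force: [-7.8, -4.9, 5.5]
opening: 0.0184
grasp_force: 61.7
```

```bash
python3 - <<'E'
from h import *
st=sensors.state();print(st['tool_pos'],st['contact_force'])
E
```

```text
[0.55856053 0.09183868 0.18786224] [-7.83478474 -4.903806    5.45420833]
```

Request:
step_arm:
  targets:
    - {"offset": [0.031, 0.039, 0.01], "rot": [0, 0, 0]}
    - {"offset": [0.065, 0.075, 0.01], "rot": [0, 0, 0]}

```text
clock: 16.05
tool_pos: [0.5646, 0.0994, 0.1879]
orientation: [0.999, 0.049, -0.003, 0.002]
contact_force: [-6.5, -4.4, 1.6]
opening: 0.0182
grasp_force: 61.4
```

Request:
step_arm:
  targets:
    - {"offset": [0.038, 0.032, 0.01], "rot": [0, 0, 0]}
    - {"offset": [0.08, 0.061, 0.01], "rot": [0, 0, 0]}

```text
clock: 16.25
tool_pos: [0.5719, 0.1056, 0.1879]
orientation: [0.999, 0.049, -0.004, 0.001]
contact_force: [-6.5, -3.7, 0.4]
opening: 0.0181
grasp_force: 61.1
```

Request:
step_arm:
  targets:
    - {"offset": [0.043, 0.024, 0], "rot": [0, 0, 0]}
    - {"offset": [0.089, 0.043, 0], "rot": [0, 0, 0]}

```text
clock: 16.45
tool_pos: [0.5806, 0.1104, 0.1879]
orientation: [0.999, 0.049, -0.004, 0.001]
contact_force: [-7.3, -4.1, 1.3]
opening: 0.0185
grasp_force: 61.1
```

Request:
step_arm:
  targets:
    - {"offset": [0.048, 0.015, 0], "rot": [0, 0, 0]}
    - {"offset": [0.097, 0.025, 0], "rot": [0, 0, 0]}

```text
clock: 16.65
tool_pos: [0.5902, 0.1134, 0.1879]
orientation: [0.999, 0.049, -0.004, 0.0]
contact_force: [-8.0, -1.6, 1.5]
opening: 0.018
grasp_force: 61.1
```

```bash
python3 circ.py .6005 .064 .5929 .1134 -4.56 .1 24
```

```text
0.050,0.005  phi -4.66
0.100,0.005  phi -4.76
0.150,0.001  phi -4.86
0.199,-0.009  phi -4.96
0.246,-0.024  phi -5.06
0.292,-0.043  phi -5.16
0.336,-0.067  phi -5.26
0.378,-0.095  phi -5.36
0.416,-0.127  phi -5.46
0.451,-0.163  phi -5.56
0.482,-0.202  phi -5.66
0.509,-0.244  phi -5.76
0.532,-0.289  phi -5.86
0.550,-0.335  phi -5.96
0.564,-0.383  phi -6.06
0.572,-0.433  phi -6.16
0.576,-0.482  phi -6.26
0.575,-0.532  phi -6.36
0.568,-0.582  phi -6.46
0.557,-0.631  phi -6.56
0.541,-0.678  phi -6.66
0.520,-0.723  phi -6.76
0.495,-0.767  phi -6.86
0.466,-0.807  phi -6.96
```

Request:
step_arm:
  targets:
    - {"offset": [0.05, 0.005, 0], "rot": [0, 0, 0]}
    - {"offset": [0.1, 0.005, 0], "rot": [0, 0, 0]}

```text
clock: 16.85
tool_pos: [0.6001, 0.1144, 0.1879]
orientation: [0.999, 0.049, -0.004, -0.0]
contact_force: [-7.8, -1.0, 0.4]
opening: 0.0183
grasp_force: 61.1
```

Request:
step_arm:
  targets:
    - {"offset": [0.05, -0.004, 0], "rot": [0, 0, 0]}
    - {"offset": [0.099, -0.014, 0], "rot": [0, 0, 0]}

```text
clock: 17.05
tool_pos: [0.61, 0.1134, 0.188]
orientation: [0.999, 0.049, -0.004, -0.0]
contact_force: [-8.4, 1.5, -0.1]
opening: 0.0183
grasp_force: 61.1
```

Request:
step_arm:
  targets:
    - {"offset": [0.047, -0.015, 0], "rot": [0, 0, 0]}
    - {"offset": [0.093, -0.034, 0], "rot": [0, 0, 0]}

```text
clock: 17.25
tool_pos: [0.6194, 0.1106, 0.188]
orientation: [0.999, 0.049, -0.004, -0.001]
contact_force: [-7.4, 2.3, 0.5]
opening: 0.018
grasp_force: 61.1
```

```bash
python3 fit.py .5511,.0727,-5.6,-7.3 .5719,.1056,-6.5,-3.7 .5902,.1134,-8,-1.6; python3 - <<'E'
from h import *
import pickle
def red(s):
    h=cv2.cvtColor(s['pixels'][190:225,265:295],cv2.COLOR_RGB2HSV)
    m=(cv2.inRange(h,(0,130,60),(8,255,255))|cv2.inRange(h,(170,130,60),(180,255,255)))
    y,x=np.nonzero(m);return len(y),y.mean()+190,x.mean()+265,y.max()+190
print(red(pickle.load(open('c1.pkl','rb'))['s']),red(pickle.load(open('c3.pkl','rb'))),red(cap('side')))
E
```

```text
C [0.6004 0.0645] res mm [-0.01  0.03 -0.03]
phi 2.976 rad 4.3 tan 8.1
phi 2.177 rad 0.7 tan 7.4
phi 1.776 rad 0.1 tan 8.2
(12, np.float64(212.75), np.float64(277.0), np.int64(214)) (10, np.float64(214.7), np.float64(276.7), np.int64(215)) (11, np.float64(217.8181818181818), np.float64(276.72727272727275), np.int64(219))
```

Request:
step_arm:
  targets:
    - {"offset": [0.044, -0.024, 0], "rot": [0, 0, 0]}
    - {"offset": [0.086, -0.052, 0], "rot": [0, 0, 0]}

```text
clock: 17.5
tool_pos: [0.6278, 0.1061, 0.1879]
orientation: [0.999, 0.049, -0.004, -0.002]
contact_force: [-8.9, 3.5, 0.7]
opening: 0.018
grasp_force: 61.2
```

Request:
step_arm:
  targets:
    - {"offset": [0.038, -0.032, 0], "rot": [0, 0, 0]}
    - {"offset": [0.073, -0.068, 0], "rot": [0, 0, 0]}

```text
clock: 17.7
tool_pos: [0.6351, 0.1002, 0.188]
orientation: [0.999, 0.049, -0.004, -0.002]
contact_force: [-8.8, 6.1, -0.0]
opening: 0.0183
grasp_force: 61.2
```

Request:
step_arm:
  targets:
    - {"offset": [0.031, -0.039, 0], "rot": [0, 0, 0]}
    - {"offset": [0.058, -0.081, 0], "rot": [0, 0, 0]}

```text
clock: 17.9
tool_pos: [0.6411, 0.0931, 0.188]
orientation: [0.999, 0.049, -0.003, -0.003]
contact_force: [-7.5, 9.9, -0.7]
opening: 0.0179
grasp_force: 61.2
```

```bash
echo done
```

```text
done
```

Tangential force 9.4, 10.6, then 12.4 N against about 7.9 free: the pad is bearing. Two fine steps to confirm.

Request:
step_arm:
  targets:
    - {"offset": [0.012, -0.022, 0], "rot": [0, 0, 0]}

```text
clock: 18.0
tool_pos: [0.6426, 0.091, 0.188]
orientation: [0.999, 0.049, -0.003, -0.004]
contact_force: [-7.2, 8.8, -0.4]
opening: 0.0181
grasp_force: 61.2
```

Request:
step_arm:
  targets:
    - {"offset": [0.011, -0.023, 0], "rot": [0, 0, 0]}

```text
clock: 18.1
tool_pos: [0.6436, 0.0892, 0.188]
orientation: [0.999, 0.049, -0.003, -0.004]
contact_force: [-6.7, 10.2, -1.5]
opening: 0.018
grasp_force: 61.2
```

About 60 N by both force and angle; 0.1 rad more brings it closer to the middle.

Request:
step_arm:
  targets:
    - {"offset": [0.01, -0.022, 0], "rot": [0, 0, 0]}
    - {"offset": [0.018, -0.046, 0], "rot": [0, 0, 0]}

```text
clock: 18.3
tool_pos: [0.6457, 0.0852, 0.188]
orientation: [0.999, 0.049, -0.003, -0.004]
contact_force: [-5.6, 11.2, -0.3]
opening: 0.0185
grasp_force: 61.2
```

```bash
python3 - <<'E'
from h import *
for i in range(4):
    s=cap('side');st=sensors.state();p,f=st['tool_pos'],st['contact_force'];q=np.arctan2(p[1]-.0644,p[0]-.6005)
    print(st['clock'],q-2*np.pi,-f[0]*np.sin(q)+f[1]*np.cos(q),f[0]*np.cos(q)+f[1]*np.sin(q))
E
```

```text
18.35 -5.861081637196502 12.092538523642135 0.17641687288156316
18.4 -5.860795696687117 11.842904463901831 -0.002426496505757214
18.45 -5.860234501183301 10.242324219089381 -0.8951082407571214
18.5 -5.860408791460107 11.909414268513453 -0.7679115035323623
```

12.6 N moving, about 4.6 N over free, so roughly 75 N. I'll unload the tool tangentially, open and retreat.

Request:
step_arm:
  targets:
    - {"offset": [-0.008, 0.018, 0], "rot": [0, 0, 0]}
    - {"offset": [-0.016, 0.037, 0], "rot": [0, 0, 0]}
    - {"offset": [-0.016, 0.037, 0], "rot": [0, 0, 0]}

```text
clock: 18.8
tool_pos: [0.6458, 0.085, 0.188]
orientation: [0.999, 0.049, -0.001, -0.001]
contact_force: [-2.5, 4.2, -3.4]
opening: 0.0184
grasp_force: 60.7
```

Request:
step_arm:
  targets:
    - {"offset": [0, 0, 0], "rot": [0, 0, 0]}
    - {"offset": [0, 0, 0], "rot": [0, 0, 0]}
    - {"offset": [0, 0, 0], "rot": [0, 0, 0]}
    - {"offset": [0, 0, 0], "rot": [0, 0, 0]}
  gripper: -0.1

```text
clock: 19.2
tool_pos: [0.6475, 0.0835, 0.1893]
orientation: [0.999, 0.048, 0.001, 0.0]
contact_force: [-0.4, 0.0, 0.1]
opening: 0.0471
grasp_force: 0.0
```

Request:
step_arm:
  targets:
    - {"offset": [0, 0, 0.1], "rot": [0, 0, 0]}
    - {"offset": [0, 0, 0.3], "rot": [0, 0, 0]}
    - {"offset": [0, 0, 0.6], "rot": [0, 0, 0]}
    - {"offset": [0, 0, 0.9], "rot": [0, 0, 0]}
    - {"offset": [0, 0, 0.9], "rot": [0, 0, 0]}
    - {"offset": [0, 0, 0.9], "rot": [0, 0, 0]}

```text
clock: 19.8
tool_pos: [0.6475, 0.0839, 0.2804]
orientation: [0.999, 0.049, 0.002, 0.0]
contact_force: [0.5, -0.1, -0.5]
opening: 0.0469
grasp_force: 0.0
```

```bash
python3 - <<'E'
from h import *
import pickle
w=cap('wrist');s=cap('side');st=sensors.state();print(st['clock'],st['tool_pos'],st['contact_force'],st['opening'])
g=w['pixels'].max(2);p=proj(w,[[.6461,.0852,.222],[.6461,.0852,.199]]);print('knob predicted',p)
x0,y0=int(p[1,0]),int(p[1,1]);m=((g[y0-40:y0+40,x0-40:x0+40]<45)*255).astype(np.uint8)
n,l,q,ce=cv2.connectedComponentsWithStats(m);print([(q[i].tolist(),(ce[i]+[x0-40,y0-40]).round(1)) for i in range(1,n) if q[i][4]>150])
# copper edge of sink: outer end bottom in side view
h=cv2.cvtColor(s['pixels'],cv2.COLOR_RGB2HSV);mm=cv2.inRange(h,(3,90,50),(12,255,200))[215:255,270:320];y,x=np.nonzero(mm);print('copper max col/row',x.max()+270,y.max()+215)
u=np.array([-.09,.996]);e=np.array([.6005,.0644])-.115*u
for k in(-.022,.022): print('home corner proj',proj(s,[[*(e+k*np.array([.996,.09])),.026]]))
E
```

```text
19.9 [0.64593058 0.08392155 0.27713407] [ 0.23350617  0.40084965 -0.75363106] 0.046747269278201796
knob predicted [[275.73250028 227.21088256]
 [275.8907115  215.95574182]]
[([28, 22, 35, 53, 931], array([276.3, 218.4]))]
copper max col/row 302 240
home corner proj [[291.10246269 241.3905907 ]]
home corner proj [[301.75088131 237.32018887]]
```

The knob stayed where I left it and the sink's end matches the home position. Handing in.

```bash
python3 -c "
from h import *
print(r.close_job())"
```

```text
the job is handed in; nothing more can be done
None
```

I slid the heat sink home against the brass stop and wound the pad down to about 75 N, estimated from the force at the knob. I then let go of the crank, backed the arm clear and handed the job in; no verdict was returned.

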